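# Shim the rocking sample cooler

### The job

The sample tray cooler rocks because its foot below the steel corner plate hangs clear of the bench. With the fingertips push the wooden wedge, thin end first, under that foot until it is snug, then press down firmly on the steel corner plate to prove that the rocking has stopped, and finish while still pressing there. Slide the wedge along the bench only, never lift or carry it, and leave the other things where they are.

Things in the scene. Friction and masses are not known exactly. Their poses are not given: they have to be found in the camera images.
- wedge: Loose wooden wedge, 120 long (its x) x 46 wide (its y), 0.12 kg. Origin: centre of the flat underside. Thin end at +x, 3 high; square upright heel at -x, 23 high; the top slopes evenly. It starts beside the cooler's -y face, roughly pointing at the hanging foot but off to a side and askew. Slides flat on the bench (1 to 2 N friction) and stays wedged when let go.
- cooler_base: The cooler's place on the bench (fixed). Origin on the bench below the cooler's centre, z up. White box 220 (x) x 260 (y), underside 34 above the bench (the wedge fits beneath), bare top 78. Feet, 28 diameter: at x, y = (90, 110), (-90, -110), (-90, 110), standing, and the hanging short foot at (90, -110). The wedge goes in from the -y side (face at y -130), heading along +y or nearly so.
- short_foot: The hanging foot: grey disc, 28 diameter, 10 high, origin at the centre of its underside, 20 inside the cooler's -y and +x faces. It hangs 9 to 13 above the bench (differs each time) while nothing presses. The wedge jams when the disc's -y rim meets slope that high, with some 55 to 85 of the wedge still outside the -y face; the push force then rises steeply.
- press_spot (a point): Centre of the upper face of the bare steel corner plate (50 x 60, at cooler x 58 to 108, y -128 to -68), 82 above the bench, almost straight above the short foot. Unshimmed, it gives way downward under about 3 N; shimmed, it is firm.
- tray_top (a point): Centre of the top of the vial tray on the cooler (160 x 170, at cooler x -15, y 35), 94 above the bench; its vials reach 109. Not to be touched in this job.
- cooler (a joint): How far the cooler has rocked (rad) about the diagonal through its feet (90, 110) and (-90, -110): 0 = level; grows as the short foot's corner goes down, 0.062 at most; 0.01 is 1.4 mm at the foot. It returns to 0 by itself.
- jar: bystander: small amber glass jar with a cap, 44 diameter x 60 high; origin centre of underside
- beaker: bystander: open clear beaker, 60 diameter x 75 high; origin centre of underside
- screwdriver: bystander: screwdriver lying flat, 170 long along its x
- wrench: bystander: small flat wrench lying flat, 140 long along its x
- mouse: bystander: round pale grey computer mouse, 58 diameter x 32 high; origin centre of underside
- septum_jar: bystander: small white plastic jar, 36 diameter x 45 high; origin centre of underside
- corner_plate: The bare steel corner plate itself, 50 x 60 x 4, carried by the cooler; origin at its centre, 2 below point press_spot; axes as the cooler's.
Things that resemble listed ones, but are neither listed nor needed, are in the scene too. Of the things that look like the wedge, the middle-sized one is meant.

How it is judged:
At the end, for the whole second after the job is handed in: The fingers press the steel corner plate with more than 5 N and stay there; under that push the cooler has rocked less than 0.01 rad (1.4 mm at the foot), the wedge lies flat and at rest on the bench, free of the fingers, and carries the short foot (more than 2 N) (contact force between the fingers and corner_plate above 5 N and value of joint cooler below 0.01 rad and contact force between wedge and short_foot above 2 N and angle between wedge's own z axis and vertical below 0.06 rad and height (world z) of wedge below 0.004 m and contact force between the fingers and wedge below 0.2 N and linear speed of wedge below 0.01 m/s); the arm keeps its last pose, push and grip.
It fails at once if the wedge is lifted off the bench or tipped up (height (world z) of wedge above 0.015 m or angle between wedge's own z axis and vertical above 0.35 rad).
It fails at once if the corner plate is pressed with crushing force (over 80 N) (contact force between anything else and corner_plate above 80 N).
It fails at once if a bystander is moved more than 30 mm (distance of any of jar, beaker, screwdriver, wrench, mouse, septum_jar from where it was at the start of the episode above 0.03 m).
It also fails if it takes over 64 s, if anything falls off the work surface, if the arm or the gripper's body presses on something with over 40 N, if the wrist force passes 120 N, or if a joint passes its speed limit or range.

### The arm

A 6-joint arm with a two-finger parallel gripper is mounted at the origin on the work surface. World frame = base frame: x ahead of the robot, y to its left, z up, the work surface at z = 0. Lengths are in m, angles in rad, forces in N, time in s.
With the tool pointing down it reaches from about 0.375 to 0.9 m from the base axis. Payload 3.1 kg.
Tool frame: the origin (TCP) lies at the centre of the arm's flange, where the gripper is bolted on; the fingertips stand 182 mm ahead of it and the grasp point (between the pads) lies 164 mm ahead of it; z points along the fingers, x is the direction in which the jaws open and shut, and the axes are right-handed (so a half turn about z gives the same grasp; the last joint's range is limited). The gripper opens to 87 mm and grips with 3 to 60 N. Pads are 19 mm wide; open, the fingers measure 117 mm over their backs; the gripper's body (75 mm by 190 mm) begins 51 mm behind the grasp point.
Start: joints at [1.095, 0.527, 1.433, -0, 1.181, -0.178], TCP at [0.183, 0.598, 0.405] pointing down, gripper open.
Joint ranges: [-3.08, 3.08], [-0.75, 2.2], [0.22, 2.44], [-1.43, 4.57], [0, 2.65], [-2.85, 2.85]. Speed limits (rad/s): [2.79, 2.79, 3.14, 3.14, 3.14, 3.14].

### API

Orientations are given as a unit quaternion [x, y, z, w].
In Python, from rig import status, eyes, robot gives the robot as it stands. The module is installed in compiled form; this text tells all that it offers.
- The arm moves only by the tool step_arm, never from a script. Its argument "steps" is a list of rows, each a list of 7 numbers: the closure, from -1 (fully open) to 1 (shut), so that 0 is half open, then the shift along the tool's x, y, z each as a share of 0.025 m, from -1 to 1, then the turn, a rotation vector about the tool's x, y, z each as a share of 8 degrees, from -1 to 1. In form: [[jaw, dx, dy, dz, rx, ry, rz], ...]. A call has exactly 10 rows; each row shifts and turns the commanded pose from where the row before left it, along the tool's axes as they then stand; what a row does not reach is not made up. A row lasts 1/10 s, in which the tool goes at most 50 mm and 8.59 degrees, less where a joint would pass 70% of its speed; a pose out of reach is approached as far as the arm can. A call with a number of a shift or a turn outside -1 to 1 is refused whole. A call with a gripper value outside its range is refused whole. The fingers move at their own pace and stop on an object; "squeeze" is the grip in N (left out, the last holds). Time passes only in rows, so rows that do not move let the fingers close, or fill a call up. It gives the time, the measured TCP pose, the force and the opening at its end, in the units of the state.
- status.get_obs(): the state, without advancing time (a new reading comes with each control period).
- eyes.camera(name): name is "scene" or "top" or "wrist"; returns (picture, depth): 480x640x3 uint8, red, green, blue; 480x640 float32, m along the optical axis (not along the pixel's ray), 0 where there is no reading.
- eyes.camera_info(name): a dict with "K" (3x3 intrinsics, pixels), "R" (3x3) and "t" (3): a world point X has camera coordinates R X + t. Camera axes: x right, y down, z forward; pixel columns grow to the right and rows downward; lengths in m; the calibration is good to about 2 mm. A picture is of the moment at which its call begins: read the wrist's pose just before it. camera_info takes no time and is no camera call; for the wrist camera it gives the pose at the moment of the call.
- robot.hand_in(): hands the job in, once; it reports no verdict.
The state is a dict: "time": time; "q": joint angles; "joint_velocities": joint speeds; "joint_torque": joint torques, N m; "position": TCP position; "tool_rot": TCP orientation; "ft_force": force on the tool from outside, world axes, zero at the start; "moment": the same for the moment, N m; "grip_width": finger opening in m.
Only numpy, scipy, OpenCV 4.12 (cv2) and the standard library are available. Lean on these libraries where they do the work, as an engineer would, in place of code of your own. Each camera call takes 0.05 s, during which the arm holds its last target.

## Working session

There is one attempt and no reset: what is moved stays moved. The work goes in short steps, Python scripts to look and compute and a tool call to move; the robot and the scene stay as the last step left them, time stands still between calls to the robot, and variables do not carry over. Pictures are saved under pics/ and viewed, and the job is handed in when it is done.

Besides the shell and the picture viewer there is one more tool, called after "Request:" in YAML: its name, and indented under it one key for each argument. step_arm: Moves the arm, as the interface text tells. Its arguments: {"type":"object","properties":{"steps":{"type":"array"},"squeeze":{"type":"number"}},"required":["steps"]}

```bash
mkdir -p pics; python3 - <<'E'
from rig import status, eyes
import cv2,numpy as np
o=status.get_obs();print({k:np.round(v,3) for k,v in o.items()})
for n in ["scene","top"]:
    p,d=eyes.camera(n);i=eyes.camera_info(n)
    cv2.imwrite(f"pics/{n}0.png",p[:,:,::-1]);np.savez(f"{n}0.npz",p=p,d=d,**i)
    print(n,i)
E
```

```text
{'time': np.float64(0.0), 'q': array([ 1.095,  0.528,  1.434,  0.   ,  1.181, -0.178]), 'joint_velocities': array([-0.   , -0.001,  0.001,  0.   , -0.001, -0.   ]), 'joint_torque': array([ -0.   , -44.004, -17.659,   0.063,   0.058,  -0.   ]), 'position': array([0.183, 0.597, 0.404]), 'tool_rot': array([ 0.804,  0.595, -0.001,  0.   ]), 'ft_force': array([0.182, 0.376, 1.589]), 'moment': array([-0.049, -0.037, -0.033]), 'grip_width': np.float64(0.087)}
scene {'K': array([[462.87857508,   0.        , 315.14972539],
       [  0.        , 462.87857508, 241.51298193],
       [  0.        ,   0.        ,   1.        ]]), 'R': array([[-0.03718609,  0.9992896 ,  0.00612327],
       [ 0.72696843,  0.03125563, -0.68595917],
       [-0.68566325, -0.02105672, -0.72761427]]), 't': array([ 0.08782292, -0.30843576,  1.3331506 ])}
top {'K': array([[473.07582742,   0.        , 319.87162745],
       [  0.        , 473.07582742, 241.00141962],
       [  0.        ,   0.        ,   1.        ]]), 'R': array([[-0.01810954, -0.99979361,  0.00920808],
       [-0.99030832,  0.01666784, -0.13788262],
       [ 0.13770068, -0.01161583, -0.99040577]]), 't': array([-0.05822981,  0.52694125,  1.17637985])}
```

View pics/scene0.png

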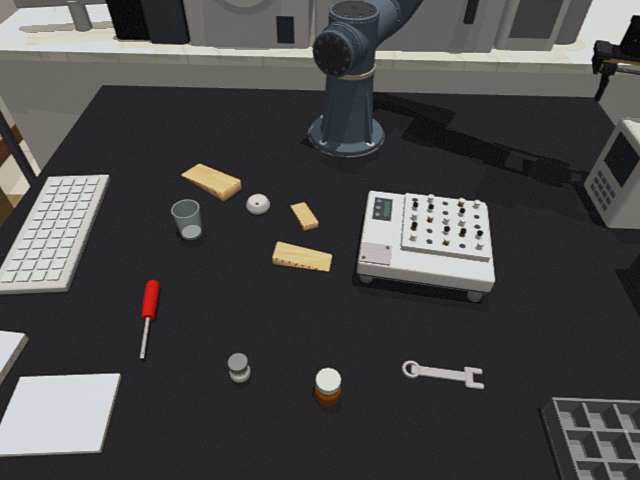

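View pics/top0.png

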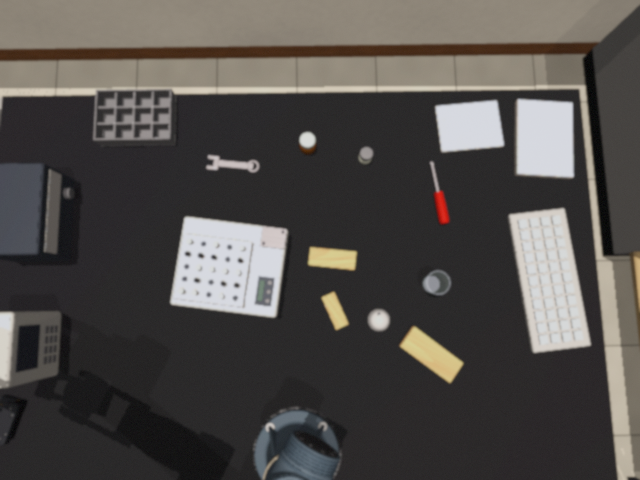

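The scene view shows the middle wedge at about (302,257), the steel plate at (376,253), and the small and large look-alike wedges at (304,216) and (211,181). In the top view the wedge is at (332,258) and the plate at (273,237). Next I'll measure these.

```bash
cat > h.py <<'E'
import numpy as np,cv2
from rig import status, eyes
def ray(i,u,v,z):
    K,R,t=i["K"],i["R"],i["t"]
    c=-R.T@t; d=R.T@np.linalg.solve(K,np.array([u,v,1.]))
    return c+d*(z-c[2])/d[2]
def cloud(i,d):
    K,R,t=i["K"],i["R"],i["t"]
    v,u=np.mgrid[:d.shape[0],:d.shape[1]]
    pc=np.stack([(u-K[0,2])/K[0,0]*d,(v-K[1,2])/K[1,1]*d,d],-1)
    return (pc-t)@R
E
python3 - <<'E'
from h import *
for n in ["scene","top"]:
    f=np.load(n+"0.npz");p=f["p"];d=f["d"];P=cloud(f,d)
    hsv=cv2.cvtColor(p,cv2.COLOR_RGB2HSV)
    m=((hsv[...,0]>12)&(hsv[...,0]<32)&(hsv[...,1]>60)&(hsv[...,2]>90)).astype(np.uint8)
    k,l,s,c=cv2.connectedComponentsWithStats(m)
    for j in range(1,k):
        if s[j,4]<100: continue
        print(n,j,s[j],c[j].round(1))
        if n=="top": r=cv2.minAreaRect(np.argwhere(l==j)[:,::-1].astype(np.float32)); print(r, [ray(f,*b,0.01)[:2].round(4) for b in cv2.boxPoints(r)])
        q=P[l==j]; q=q[d[l==j]>0]
        A=np.c_[q[:,:2],np.ones(len(q))]; co=np.linalg.lstsq(A,q[:,2],rcond=None)[0]
        print("  mean",q.mean(0).round(4),"zrange",np.percentile(q[:,2],[2,50,98]).round(4),"slope",co.round(3))
    # cooler: tops by height
    w=(P[...,2]>.068)&(P[...,2]<.086)&(d>0)&(np.abs(P[...,0]-.5)<.25)&(P[...,1]>-.1)&(P[...,1]<.4)
    w=w.astype(np.uint8);k,l,s,c=cv2.connectedComponentsWithStats(w)
    for j in range(1,k):
        if s[j,4]>500:
            print("cooler",n,s[j]); 
            q=P[l==j][:,:2].astype(np.float32); r=cv2.minAreaRect(q*1000);print(r,cv2.boxPoints(r).round(0).tolist())
            r=cv2.minAreaRect(np.argwhere(l==j)[:,::-1].astype(np.float32));print([ray(f,*b,0.078).round(4)[:2].tolist() for b in cv2.boxPoints(r)])
E
python3 - <<'E'
import cv2
a=cv2.imread("pics/scene0.png")[160:310,180:500];cv2.imwrite("pics/sc.png",cv2.resize(a,None,fx=2.5,fy=2.5,interpolation=2))
a=cv2.imread("pics/top0.png")[200:360,160:400];cv2.imwrite("pics/tc.png",cv2.resize(a,None,fx=3,fy=3,interpolation=2))
E
```

```text
scene 13 [ 181  163   60   38 1168] [213.1 180.7]
  mean [ 0.245  -0.3352  0.0174] zrange [0.0011 0.0175 0.0318] slope [0.036 0.107 0.044]
scene 17 [  3 192  21  16 132] [ 13.9 199. ]
  mean [-0.309  -1.3928 -0.5737] zrange [-0.5913 -0.5846 -0.4857] slope [0.497 0.376 0.104]
scene 18 [290 202  29  29 451] [304.5 215.5]
  mean [ 0.3544 -0.0999  0.0106] zrange [0.0006 0.0108 0.019 ] slope [ 0.095  0.071 -0.016]
scene 22 [ 272  241   60   31 1196] [300.8 257. ]
  mean [ 0.4861 -0.1006  0.0128] zrange [0.0012 0.0127 0.0243] slope [-0.05  -0.117  0.025]
scene 25 [316 386  24  14 105] [328.1 394.6]
  mean [ 0.8033 -0.0369  0.0345] zrange [0.0302 0.0337 0.047 ] slope [-0.073  0.093  0.096]
cooler scene [ 358  191  137   94 5286]
((463.2171630859375, 158.8112335205078), (259.9377136230469, 222.3933868408203), 81.57573699951172) [[334.0, 47.0], [554.0, 14.0], [592.0, 271.0], [372.0, 304.0]]
[[0.5657, 0.0134], [0.3354, 0.0416], [0.3807, 0.3365], [0.5975, 0.2662]]
top 55 [ 307  246   51   25 1004] [332.1 258. ]
((331.95050048828125, 257.99505615234375), (49.05533981323242, 20.696773529052734), 
[... 812 characters left out ...]
3 -0.1026  0.0058] zrange [-0.0047  0.0055  0.0173] slope [ 0.064  0.131 -0.003]
top 62 [ 399  326   65   58 1726] [431.2 354. ]
((431.33660888671875, 354.045654296875), (65.29646301269531, 26.81500244140625), 36.52885055541992) [array([ 0.2578, -0.2596]), array([ 0.3112, -0.3028]), array([ 0.2115, -0.4318]), array([ 0.1594, -0.3882])]
  mean [ 0.235  -0.3449  0.0128] zrange [-0.0043  0.0131  0.0289] slope [0.034 0.145 0.055]
cooler top [ 170  217  117  101 4693]
((461.6561279296875, 158.54736328125), (259.9065856933594, 220.0196533203125), 81.87802124023438) [[334.0, 45.0], [552.0, 14.0], [589.0, 272.0], [371.0, 303.0]]
[[0.371, 0.3002], [0.5885, 0.2783], [0.5506, 0.0143], [0.3345, 0.0428]]
```

View pics/sc.png

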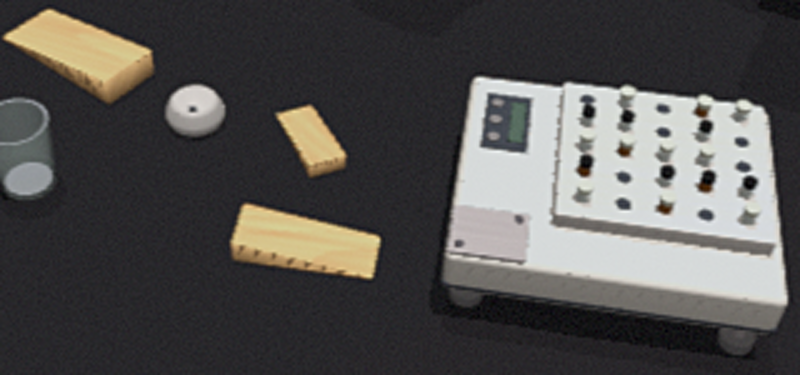

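View pics/tc.png

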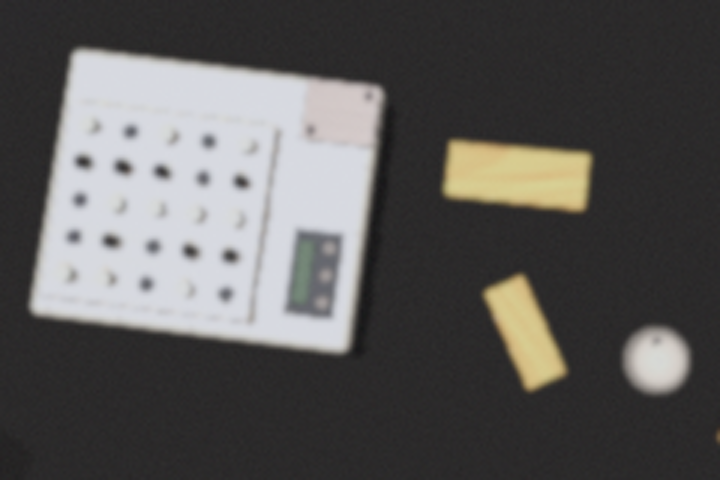

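Request:
step_arm:
  steps:
    - [-1,-1,1,0,0,0,-0.55]
    - [-1,-1,1,0,0,0,-0.55]
    - [-1,-1,1,0,0,0,0]
    - [-1,-1,1,0,0,0,0]
    - [-1,-1,1,0,0,0,0]
    - [-1,-1,1,0,0,0,0]
    - [-1,-1,1,0,0,0,0]
    - [-1,-1,1,0,0,0,0]
    - [-1,-1,1,0,0,0,0]
    - [-1,-1,1,0,0,0,0]

```text
time: 1.1
position: [0.3882, 0.3088, 0.4045]
tool_rot: [0.756, 0.655, -0.0, -0.0]
ft_force: [-0.5, 1.2, -0.0]
grip_width: 0.0869
```

Request:
step_arm:
  steps:
    - [-1,-1,1,0,0,0,0]
    - [-1,-1,0.5,0,0,0,0]
    - [-1,-1,0,0,0,0,0]
    - [-1,-1,0,0,0,0,0]
    - [-1,-1,0,0,0,0,0]
    - [-1,-1,0,0,0,0,0]
    - [-1,-1,0,0,0,0,0]
    - [-1,-1,0,0,0,0,0]
    - [-1,-1,0,0,0,0,0]
    - [-1,0,0,0,0,0,0]

```text
time: 2.1
position: [0.3923, 0.0803, 0.4046]
tool_rot: [0.757, 0.653, -0.001, -0.0]
ft_force: [0.4, 0.6, 0.3]
grip_width: 0.0873
```

```bash
cat >> h.py <<'E'
from scipy.spatial.transform import Rotation as Ro
def pose():
    o=status.get_obs();R=Ro.from_quat(o["tool_rot"]).as_matrix();return o,np.array(o["position"]),R
def go(x,y,ztip,yaw=None):
    "shift in tool units (25mm) and turn (8deg) to reach a tip target"
    o,p,R=pose()
    d=R.T@(np.array([x,y,ztip+.182])-p)
    print("t",round(float(o["time"]),2),"tip",(p-[0,0,.182]).round(4),"yaw",np.degrees(np.arctan2(R[1,0],R[0,0])).round(2),"tilt z",R[:,2].round(3),"F",np.round(o["ft_force"],2))
    print("units",(d/.025).round(2), "" if yaw is None else -(yaw-np.degrees(np.arctan2(R[1,0],R[0,0])))/8)
E
python3 - <<'E'
from h import *
go(.45,-.113,.1,81.7)
i=eyes.camera_info("wrist");p,d=eyes.camera("wrist");cv2.imwrite("pics/w1.png",p[:,:,::-1]);np.savez("w1.npz",p=p,d=d,**i)
p,d=eyes.camera("top");cv2.imwrite("pics/t1.png",p[:,:,::-1])
E
```

```text
t 2.1 tip [0.3923 0.0803 0.2226] yaw 81.6 tilt z [-0.001 -0.001 -1.   ] F [0.36 0.64 0.34]
units [-7.31  3.42  4.9 ] -0.012642322303308973
```

View pics/w1.png

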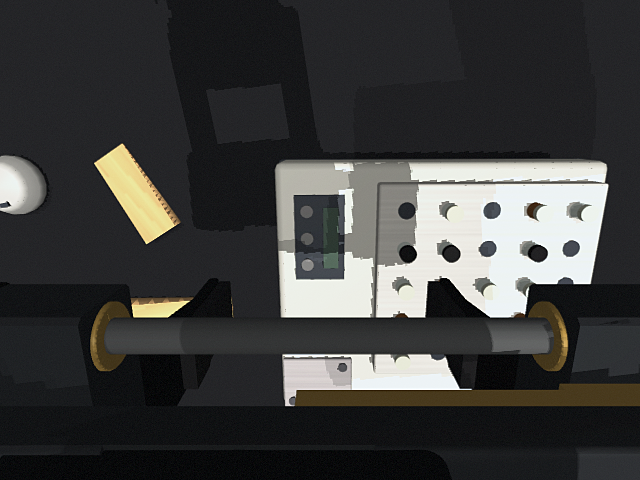

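The wrist view looks to the tool's -y side. The middle wedge is hidden behind the left finger, near (165,305), and the small wedge is at (137,193). I'll move to +x/-y so it sees the wedge.

Request:
step_arm:
  steps:
    - [-1,-0.7,0.7,0,0,0,0]
    - [-1,-0.7,0.7,0,0,0,0]
    - [-1,-0.7,0.7,0,0,0,0]
    - [-1,-0.7,0.7,0,0,0,0]
    - [-1,-0.7,0.7,0,0,0,0]
    - [-1,-0.7,0.7,0,0,0,0]
    - [-1,-0.7,0.7,0,0,0,0]
    - [-1,-0.7,0.7,0,0,0,0]
    - [-1,-0.7,0.7,0,0,0,0]
    - [-1,-0.3,0,0,0,0,0]

```text
time: 3.2
position: [0.5273, -0.1045, 0.4046]
tool_rot: [0.756, 0.655, 0.001, 0.001]
ft_force: [-0.8, -0.5, -0.5]
grip_width: 0.0871
```

```bash
python3 - <<'E'
from h import *
go(.45,-.113,.1,81.7)
i=eyes.camera_info("wrist");p,d=eyes.camera("wrist");cv2.imwrite("pics/w2.png",p[:,:,::-1]);np.savez("w2.npz",p=p,d=d,**i)
P=cloud(i,d);hsv=cv2.cvtColor(p,cv2.COLOR_RGB2HSV)
m=((hsv[...,0]>12)&(hsv[...,0]<32)&(hsv[...,1]>60)&(hsv[...,2]>60)&(d>0)).astype(np.uint8)
k,l,s,c=cv2.connectedComponentsWithStats(m)
for j in range(1,k):
    if s[j,4]<800: continue
    q=P[l==j];print(s[j],q.mean(0).round(4),np.percentile(q[:,2],[1,50,99]).round(4))
    h=cv2.convexHull((l==j).astype(np.uint8).nonzero()[0][:,None] if 0 else np.argwhere(l==j)[:,::-1].astype(np.int32))
    a=cv2.approxPolyDP(h,4,True)[:,0]
    for u,v in a: print((u,v),P[v,u].round(4),[ray(i,u,v,z)[:2].round(4) for z in (0,.003,.023)])
E
```

```text
t 3.2 tip [ 0.5273 -0.1045  0.2226] yaw 81.82 tilt z [ 0.003 -0.001 -1.   ] F [-0.8  -0.48 -0.54]
units [-0.77 -3.02  4.9 ] 0.01466481670770392
[ 275    0   72   66 2630] [ 0.3685 -0.0951  0.0122] [0.0044 0.0124 0.0174]
(np.int32(345), np.int32(43)) [ 0.3834 -0.0691  0.005 ] [array([ 0.3824, -0.0688]), array([ 0.383, -0.069]), array([ 0.3869, -0.0703])]
(np.int32(313), np.int32(65)) [ 0.3969 -0.0997  0.0044] [array([ 0.3962, -0.0997]), array([ 0.3967, -0.0997]), array([ 0.3998, -0.0994])]
(np.int32(275), np.int32(0)) [ 0.3421 -0.1238  0.0067] [array([ 0.3401, -0.1243]), array([ 0.341 , -0.1241]), array([ 0.3471, -0.1226])]
(np.int32(323), np.int32(0)) [ 0.3493 -0.0835  0.0113] [array([ 0.346 , -0.0832]), array([ 0.3469, -0.0832]), array([ 0.3527, -0.0838])]
[ 261  137  133   54 6707] [ 0.4831 -0.0994  0.0121] [-0.0011  0.0123  0.0226]
(np.int32(393), np.int32(138)) [ 4.70e-01 -3.47e-02  2.00e-04] [array([ 0.47  , -0.0347]), array([ 0.4699, -0.0351]), array([ 0.4692, -0.0382])]
(np.int32(390), np.int32(187)) [ 0.5157 -0.0422 -0.    ] [array([ 0.5156, -0.0422]), array([ 0.5152, -0.0426
[... 2551 characters left out ...]
131] [array([0.7254, 0.1321]), array([0.7233, 0.1303]), array([0.7093, 0.1185])]
[ 295  384  345   22 5974] [ 0.5087 -0.073   0.3195] [0.3155 0.3196 0.3225]
(np.int32(639), np.int32(384)) [ 0.5139 -0.0395  0.3152] [array([0.7769, 0.2131]), array([0.7744, 0.2107]), array([0.7577, 0.1947])]
(np.int32(639), np.int32(405)) [ 0.5136 -0.0439  0.3211] [array([0.8052, 0.2149]), array([0.8025, 0.2125]), array([0.7843, 0.1964])]
(np.int32(295), np.int32(405)) [ 0.5034 -0.1074  0.3223] [array([ 0.7486, -0.1754]), array([ 0.7464, -0.1748]), array([ 0.7311, -0.1705])]
(np.int32(297), np.int32(390)) [ 0.5038 -0.1074  0.3175] [array([ 0.7293, -0.1699]), array([ 0.7272, -0.1693]), array([ 0.713 , -0.1653])]
```

View pics/w2.png

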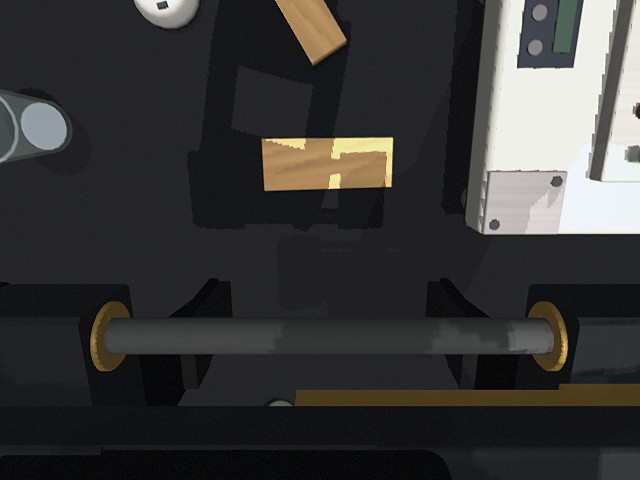

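The wedge in the wrist view runs from (262,138) to (393,187). Its corners give 46 x 119 mm, with the thin end toward the cooler and heading about 81.7°, already parallel to the cooler's +y. I'll cross-check the plate and cooler, then go to the wedge's -x flank.

```bash
python3 - <<'E'
from h import *
f=np.load("w2.npz");print("plate corners", [ray(f,u,v,.082)[:2].round(4) for u,v in ((489,171),(567,171),(562,233),(484,233))], "cooler corner",ray(f,467,234,.078)[:2].round(4))
th=np.radians(-8.3);R=np.array([[np.cos(th),-np.sin(th)],[np.sin(th),np.cos(th)]]);c=np.array([.4622,.1586])
for n,p in dict(foot=(.09,-.11),press=(.083,-.098),corner=(.11,-.13)).items(): print(n,(c+R@p).round(4))
go(.44,-.106,.05,81.7)
E
```

```text
plate corners [array([0.5017, 0.0224]), array([0.5102, 0.081 ]), array([0.5589, 0.0779]), array([0.55  , 0.0167])] cooler corner [0.5501 0.0046]
foot [0.5354 0.0368]
press [0.5302 0.0496]
corner [0.5523 0.0141]
t 3.25 tip [ 0.5259 -0.1045  0.2224] yaw 81.8 tilt z [-0.    -0.001 -1.   ] F [ 0.33  0.8  -0.04]
units [-0.54 -3.39  6.89] 0.012525975054741068
```

Request:
step_arm:
  steps:
    - [0,-0.1,-0.7,0.3,0,0,0]
    - [0,-0.1,-0.7,0.5,0,0,0]
    - [0,-0.1,-0.7,0.7,0,0,0]
    - [0,-0.1,-0.7,0.8,0,0,0]
    - [0,-0.1,-0.6,0.9,0,0,0]
    - [0,0,0,1,0,0,0]
    - [0,0,0,1,0,0,0]
    - [0,0,0,1,0,0,0]
    - [0,0,0,0.7,0,0,0]
    - [0,0,0,0,0,0,0]

```text
time: 4.25
position: [0.4379, -0.1024, 0.2307]
tool_rot: [0.756, 0.655, -0.001, -0.003]
ft_force: [-0.5, 0.4, 0.0]
grip_width: 0.0437
```

```bash
python3 - <<'E'
from h import *
go(.44,-.106,.004,81.7)
print(status.get_obs()["grip_width"])
E
```

```text
t 4.25 tip [ 0.4379 -0.1024  0.0487] yaw 81.84 tilt z [-0.005  0.003 -1.   ] F [-0.49  0.35  0.03]
units [-0.13  0.11  1.79] 0.01804758462913547
0.043694876919202104
```

Request:
step_arm:
  steps:
    - [0,-0.1,0,0.5,0,0,0.02]
    - [0,0,0,0.5,0,0,0]
    - [0,0,0,0.4,0,0,0]
    - [0,0,0,0.2,0,0,0]
    - [0,0,0,0.15,0,0,0]
    - [0,0,0,0,0,0,0]
    - [0,0,0,0,0,0,0]
    - [0,0,0,0,0,0,0]
    - [0,0,0,0,0,0,0]
    - [0,0,0,0,0,0,0]

```text
time: 5.25
position: [0.4388, -0.1065, 0.1887]
tool_rot: [0.757, 0.654, 0.0, 0.0]
ft_force: [-0.1, -0.4, -0.1]
grip_width: 0.0435
```

```bash
python3 - <<'E'
from h import *
go(.4715,-.111,.004,81.7)
p,d=eyes.camera("scene");cv2.imwrite("pics/s3.png",cv2.resize(p[160:310,180:500,::-1],None,fx=2.5,fy=2.5))
E
```

```text
t 5.25 tip [ 0.4388 -0.1065  0.0067] yaw 81.63 tilt z [ 0. -0. -1.] F [-0.07 -0.37 -0.05]
units [0.01 1.32 0.11] -0.008432736602818736
```

View pics/s3.png

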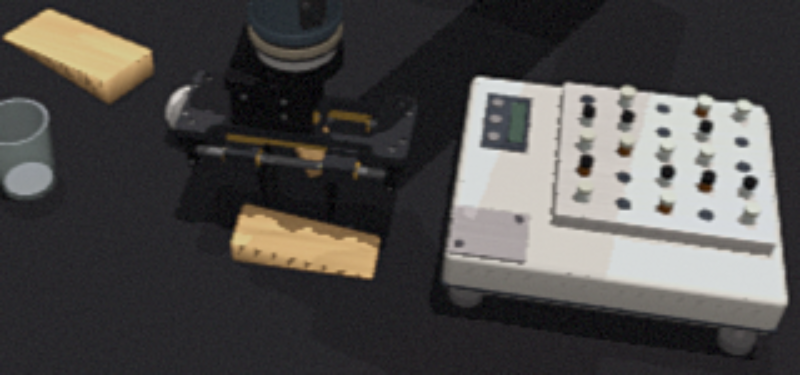

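The fingers stand behind the wedge's flank, around crop (300,185), with the wedge undisturbed. I'll push sideways slowly.

Request:
step_arm:
  steps:
    - [0,0,0.1,0.1,0,0,0]
    - [0,0,0.2,0,0,0,0]
    - [0,0,0.2,0,0,0,0]
    - [0,0,0.2,0,0,0,0]
    - [0,0,0.2,0,0,0,0]
    - [0,0,0.2,0,0,0,0]
    - [0,0,0.2,0,0,0,0]
    - [0,0,0.1,0,0,0,0]
    - [0,0,0,0,0,0,0]
    - [0,0,0,0,0,0,0]

```text
time: 6.3
position: [0.4735, -0.1116, 0.1861]
tool_rot: [0.757, 0.654, 0.0, 0.0]
ft_force: [-0.3, 0.1, 0.5]
grip_width: 0.0438
```

```bash
cat >> h.py <<'E'
TH=np.radians(-8.3);RC=np.array([[np.cos(TH),-np.sin(TH)],[np.sin(TH),np.cos(TH)]]);C=np.array([.4622,.1586])
def loc(p): return RC.T@(np.asarray(p)[:2]-C)
def wedge_top():
    p,d=eyes.camera("top");i=eyes.camera_info("top")
    hsv=cv2.cvtColor(p,cv2.COLOR_RGB2HSV)
    m=((hsv[...,0]>12)&(hsv[...,0]<32)&(hsv[...,1]>60)&(hsv[...,2]>70)).astype(np.uint8)
    k,l,s,c=cv2.connectedComponentsWithStats(m)
    for j in range(1,k):
        if s[j,4]<150: continue
        r=cv2.minAreaRect(np.argwhere(l==j)[:,::-1].astype(np.float32))
        print(s[j],[(loc(ray(i,*b,.003))*1000).round(1).tolist() for b in cv2.boxPoints(r)])
    return p
E
python3 - <<'E'
from h import *
go(.4715,-.111,.004,81.7);o,p,R=pose();print("tip local",loc(p))
p=wedge_top();cv2.imwrite("pics/t4.png",cv2.resize(p[180:360,200:440,::-1],None,fx=3,fy=3))
E
```

```text
t 6.3 tip [ 0.4735 -0.1116  0.0041] yaw 81.64 tilt z [ 0.001 -0.    -1.   ] F [-0.26  0.09  0.54]
units [ 0.01 -0.08  0.  ] -0.007898430341056084
tip local [ 0.05020713 -0.26571702]
[ 208   43  359   16 2203] [[604.7, 164.9], [749.7, -829.5], [713.8, -831.9], [569.6, 158.9]]
[   0   47  211   14 1341] [[521.7, 735.1], [605.5, 159.3], [570.2, 153.3], [486.9, 727.0]]
[629 251  11  95 545] [[178.2, -1028.5], [181.6, -1054.9], [-62.9, -1063.0], [-66.2, -1037.4]]
[328 311  21  20 251] [[-80.5, -254.0], [-59.3, -290.4], [-106.4, -318.0], [-127.4, -281.7]]
[ 399  325   65   59 1813] [[-142.1, -442.5], [-81.3, -479.1], [-164.2, -624.3], [-223.9, -587.1]]
```

View pics/t4.png

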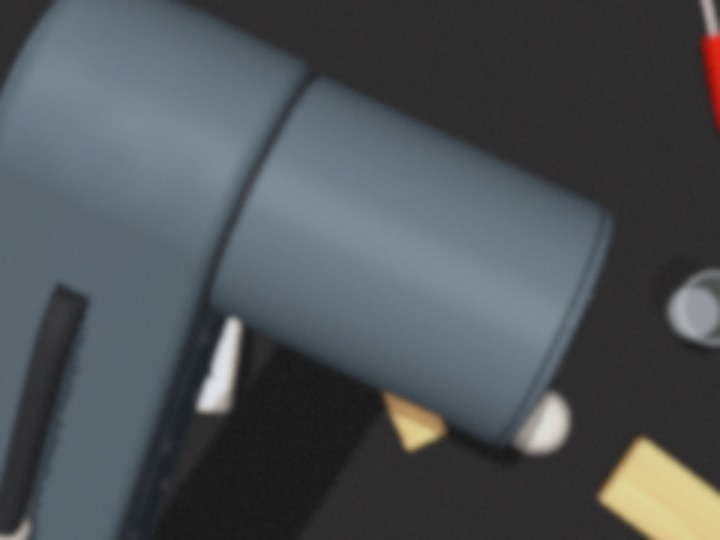

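The top camera is blocked by the arm. I'll use the scene camera instead.

```bash
cat >> h.py <<'E'
def wedge_scene(name,box=(160,320,230,430)):
    p,d=eyes.camera("scene");i=eyes.camera_info("scene");P=cloud(i,d)
    hsv=cv2.cvtColor(p,cv2.COLOR_RGB2HSV)
    m=((hsv[...,0]>10)&(hsv[...,0]<34)&(hsv[...,1]>50)&(hsv[...,2]>50)).astype(np.uint8)
    k,l,s,c=cv2.connectedComponentsWithStats(m)
    for j in range(1,k):
        if s[j,4]<150 or not (230<c[j][0]<430 and 225<c[j][1]<320): continue
        h=cv2.convexHull(np.argwhere(l==j)[:,::-1].astype(np.int32))
        for u,v in cv2.approxPolyDP(h,2.5,True)[:,0]: print((int(u),int(v)),[(loc(ray(i,u,v,z))*1000).round(1).tolist() for z in (0,.003,.023)])
    y0,y1,x0,x1=box
    cv2.imwrite(f"pics/{name}.png",cv2.resize(p[y0:y1,x0:x1,::-1],None,fx=3.5,fy=3.5,interpolation=2))
E
python3 - <<'E'
from h import *
wedge_scene("s5")
E
```

```text
(327, 280) [[102.8, -188.9], [105.2, -188.6], [121.0, -186.5]]
(270, 273) [[106.6, -310.4], [108.9, -309.6], [124.6, -304.2]]
(268, 265) [[85.8, -320.1], [88.3, -319.2], [104.5, -313.6]]
(274, 250) [[41.2, -317.9], [43.8, -317.1], [61.2, -311.5]]
(328, 263) [[56.3, -194.4], [58.8, -194.1], [75.9, -191.8]]
```

View pics/s5.png

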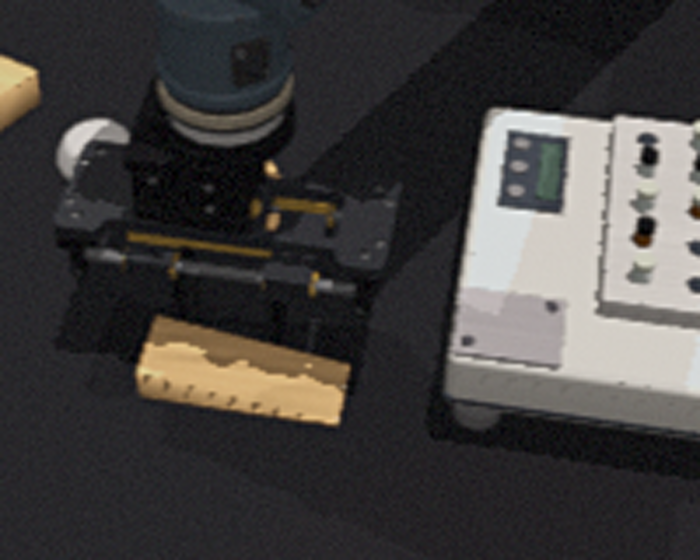

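The wedge spans scene pixels (268,250) to (328,280), with its axis at local x about 82–83 mm and parallel to the cooler within about 1°. It needs roughly 7 mm more, then I'll back off and go up.

Request:
step_arm:
  steps:
    - [0,0,0.1,0,0,0,0]
    - [0,0,0.1,0,0,0,0]
    - [0,0,0.1,0,0,0,0]
    - [0,0,0,0,0,0,0]
    - [0,0,0,0,0,0,0]
    - [0,0,-0.2,0,0,0,0]
    - [0,0,-0.3,0,0,0,0]
    - [0,0,0,-0.8,0,0,0]
    - [0,0,0,-1,0,0,0]
    - [0,-0.5,0,-1,0,0,0]

```text
time: 7.4
position: [0.4655, -0.1221, 0.2563]
tool_rot: [0.756, 0.654, -0.0, -0.001]
ft_force: [-0.4, -1.0, 0.2]
grip_width: 0.0436
```

```bash
python3 - <<'E'
from h import *
wedge_scene("s6");go(.4715,-.111,.08)
E
```

```text
(329, 266) [[64.2, -191.0], [66.8, -190.6], [83.6, -188.5]]
(325, 283) [[111.4, -191.7], [113.7, -191.4], [129.3, -189.2]]
(272, 276) [[113.7, -304.2], [116.0, -303.5], [131.6, -298.3]]
(267, 268) [[94.4, -320.1], [96.8, -319.2], [112.8, -313.6]]
(273, 252) [[47.4, -318.6], [50.0, -317.8], [67.2, -312.2]]
t 7.45 tip [ 0.4669 -0.1245  0.0777] yaw 81.67 tilt z [ 0.005 -0.003 -1.   ] F [ 0.89 -0.68  1.68]
units [ 0.56  0.1  -0.09]
```

View pics/s6.png

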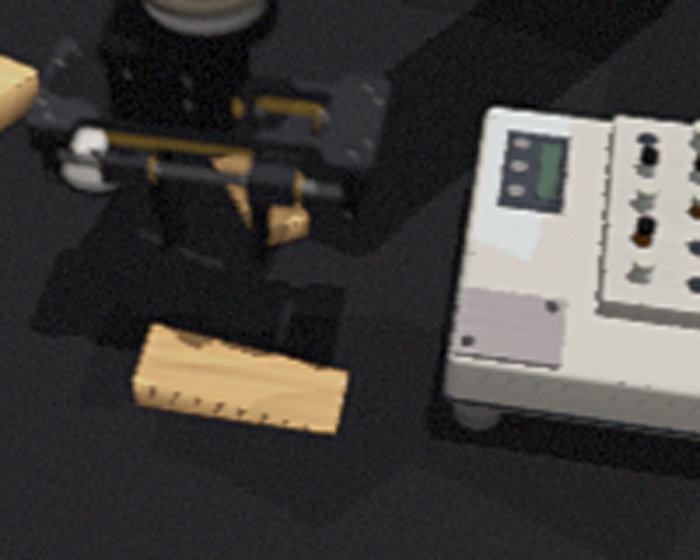

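```bash
python3 - <<'E'
from h import *
o,p,R=pose();print(o["q"])
t=C+RC@[.09,-.312-.035];print(t);go(t[0],t[1],.06)
E
```

```text
[-4.92289611e-01  5.85104806e-01  1.91014649e+00 -1.10172053e-03
  6.40362966e-01 -1.91690005e+00]
[ 0.50116572 -0.19775751]
t 7.45 tip [ 0.4669 -0.1245  0.0777] yaw 81.67 tilt z [ 0.005 -0.003 -1.   ] F [ 0.89 -0.68  1.68]
units [-2.7   1.78  0.73]
```

Request:
step_arm:
  steps:
    - [0.65,-0.9,0.6,0,0,0,0]
    - [0.65,-0.9,0.6,0,0,0,0]
    - [0.65,-0.9,0.6,0,0,0,0]
    - [0.65,0,0,0,0,0,1]
    - [0.65,0,0,0,0,0,1]
    - [0.65,0,0,0,0,0,1]
    - [0.65,0,0,0,0,0,1]
    - [0.65,0,0,0,0,0,1]
    - [0.65,0,0,0,0,0,1]
    - [0.65,0,0,0,0,0,1]

```text
time: 8.45
position: [0.5006, -0.1963, 0.2555]
tool_rot: [0.976, 0.219, -0.0, -0.0]
ft_force: [0.7, 0.0, -0.2]
grip_width: 0.0149
```

Request:
step_arm:
  steps:
    - [0.65,0,0,0,0,0,1]
    - [0.65,0,0,0,0,0,1]
    - [0.65,0,0,0,0,0,1]
    - [0.65,0,0,0,0,0,1]
    - [0.65,0,0,0,0,0,0.25]
    - [0.65,0,0,0,0,0,0]
    - [0.65,0,0,0,0,0,0]
    - [0.65,0,0,0,0,0,0]
    - [0.65,0,0,0,0,0,0]
    - [0.65,0,0,0,0,0,0]

```text
time: 9.45
position: [0.5013, -0.1965, 0.256]
tool_rot: [0.997, -0.073, 0.0, 0.0]
ft_force: [0.2, -0.3, 0.1]
grip_width: 0.0155
```

```bash
python3 - <<'E'
from h import *
t=C+RC@[.09,-.312-.03];print(t);go(t[0],t[1],.006,-8.3);print(status.get_obs()["grip_width"])
E
```

```text
[ 0.5018875  -0.19280988]
t 9.45 tip [ 0.5013 -0.1965  0.074 ] yaw -8.35 tilt z [ 0. -0. -1.] F [ 0.25 -0.26  0.12]
units [ 0.   -0.15  2.72] -0.006618918820079145
0.015490925162379566
```

Request:
step_arm:
  steps:
    - [0.65,0,0,0.8,0,0,0]
    - [0.65,0,0,0.8,0,0,0]
    - [0.65,0,0,0.7,0,0,0]
    - [0.65,0,0,0.4,0,0,0]
    - [0.65,0,0,0,0,0,0]
    - [0.65,0,-0.3,0,0,0,0]
    - [0.65,0,-0.3,0,0,0,0]
    - [0.65,0,-0.2,0,0,0,0]
    - [0.65,0,0,0,0,0,0]
    - [0.65,0,0,0,0,0,0]

```text
time: 10.45
position: [0.5044, -0.1764, 0.1889]
tool_rot: [0.997, -0.072, 0.0, 0.0]
ft_force: [0.3, -0.4, 0.4]
grip_width: 0.015
```

```bash
python3 - <<'E'
from h import *
t=C+RC@[.09,-.312];go(t[0],t[1],.006,-8.3);print(loc(pose()[1]))
wedge_scene("s7")
E
```

```text
t 10.45 tip [ 0.5044 -0.1764  0.0069] yaw -8.31 tilt z [ 0.001 -0.001 -1.   ] F [ 0.34 -0.4   0.37]
units [-0.01 -0.54  0.04] -0.0018661755856890228
[ 0.09015937 -0.32541668]
(327, 280) [[102.8, -188.9], [105.2, -188.6], [121.0, -186.5]]
(318, 283) [[114.1, -206.0], [116.4, -205.6], [131.9, -203.0]]
(270, 275) [[111.8, -309.0], [114.2, -308.2], [129.8, -302.9]]
(267, 252) [[49.8, -331.6], [52.4, -330.7], [69.6, -324.8]]
(273, 250) [[41.6, -320.1], [44.2, -319.2], [61.6, -313.6]]
(328, 265) [[61.9, -193.5], [64.4, -193.2], [81.3, -190.9]]
```

View pics/s7.png

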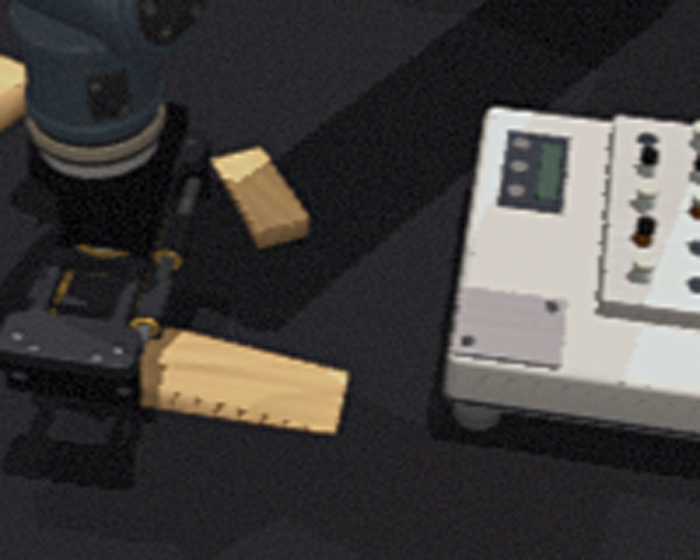

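The fingers are just behind the heel, near crop (150,370), and the wedge still points straight at the foot. I'll push it.

Request:
step_arm:
  steps:
    - [0.65,0,-0.15,0,0,0,0]
    - [0.65,0,-0.25,0,0,0,0]
    - [0.65,0,-0.35,0,0,0,0]
    - [0.65,0,-0.35,0,0,0,0]
    - [0.65,0,-0.35,0,0,0,0]
    - [0.65,0,-0.35,0,0,0,0]
    - [0.65,0,-0.35,0,0,0,0]
    - [0.65,0,-0.35,0,0,0,0]
    - [0.65,0,-0.3,0,0,0,0]
    - [0.65,0,0,0,0,0,0]

```text
time: 11.5
position: [0.5142, -0.106, 0.1883]
tool_rot: [0.997, -0.072, -0.001, -0.001]
ft_force: [-0.2, -0.3, -0.3]
grip_width: 0.0153
```

```bash
python3 - <<'E'
from h import *
t=C+RC@[.09,-.312];go(t[0],t[1],.006,-8.3);print(loc(pose()[1]))
wedge_scene("s8")
E
```

```text
t 11.5 tip [ 0.5142 -0.106   0.0063] yaw -8.3 tilt z [-0.001  0.001 -1.   ] F [-0.22 -0.29 -0.32]
units [0.02 2.31 0.01] -0.0005935637408327477
[ 0.0896228  -0.25436063]
(359, 288) [[111.2, -120.8], [113.6, -120.7], [129.2, -120.4]]
(308, 281) [[112.8, -227.4], [115.1, -226.9], [130.6, -223.8]]
(304, 256) [[46.2, -249.3], [48.8, -248.7], [66.1, -245.0]]
(356, 269) [[61.8, -133.0], [64.3, -132.9], [81.2, -132.3]]
```

View pics/s8.png

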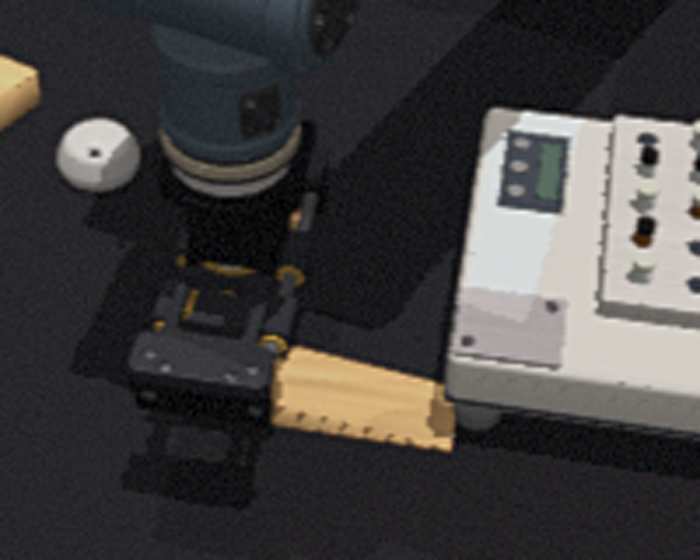

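The thin end is just entering under the face, at crop (450,430). I'll continue more slowly and watch the force.

Request:
step_arm:
  steps:
    - [0.65,0,-0.2,0,0,0,0]
    - [0.65,0,-0.2,0,0,0,0]
    - [0.65,0,-0.2,0,0,0,0]
    - [0.65,0,-0.2,0,0,0,0]
    - [0.65,0,-0.15,0,0,0,0]
    - [0.65,0,-0.1,0,0,0,0]
    - [0.65,0,0,0,0,0,0]
    - [0.65,0,0,0,0,0,0]
    - [0.65,0,0,0,0,0,0]
    - [0.65,0,0,0,0,0,0]

```text
time: 12.55
position: [0.5183, -0.0817, 0.1886]
tool_rot: [0.997, -0.073, 0.0, -0.0]
ft_force: [-0.8, -0.1, 1.4]
grip_width: 0.0157
```

Request:
step_arm:
  steps:
    - [0.65,0,-0.05,0,0,0,0]
    - [0.65,0,-0.05,0,0,0,0]
    - [0.65,0,-0.05,0,0,0,0]
    - [0.65,0,-0.05,0,0,0,0]
    - [0.65,0,-0.05,0,0,0,0]
    - [0.65,0,-0.05,0,0,0,0]
    - [0.65,0,-0.05,0,0,0,0]
    - [0.65,0,-0.05,0,0,0,0]
    - [0.65,0,0,0,0,0,0]
    - [0.65,0,0,0,0,0,0]

```text
time: 13.55
position: [0.5196, -0.0714, 0.1885]
tool_rot: [0.997, -0.073, -0.0, -0.0]
ft_force: [-0.1, -0.2, -0.4]
grip_width: 0.0155
```

```bash
python3 - <<'E'
from h import *
t=C+RC@[.09,-.312];go(t[0],t[1],.006,-8.3);print(loc(pose()[1]))
wedge_scene("s9")
E
```

```text
t 13.55 tip [ 0.5196 -0.0714  0.0065] yaw -8.37 tilt z [-0.  0. -1.] F [-0.11 -0.18 -0.44]
units [0.   3.71 0.02] -0.008171806732195641
[ 0.0900433  -0.21932651]
(376, 290) [[109.9, -85.9], [112.2, -86.0], [127.9, -86.6]]
(326, 284) [[113.6, -189.2], [115.9, -188.9], [131.5, -186.8]]
(322, 259) [[47.4, -209.1], [50.0, -208.7], [67.3, -206.1]]
(355, 267) [[56.6, -135.8], [59.2, -135.7], [76.2, -135.0]]
(375, 277) [[76.1, -91.1], [78.6, -91.2], [95.1, -91.6]]
```

View pics/s9.png

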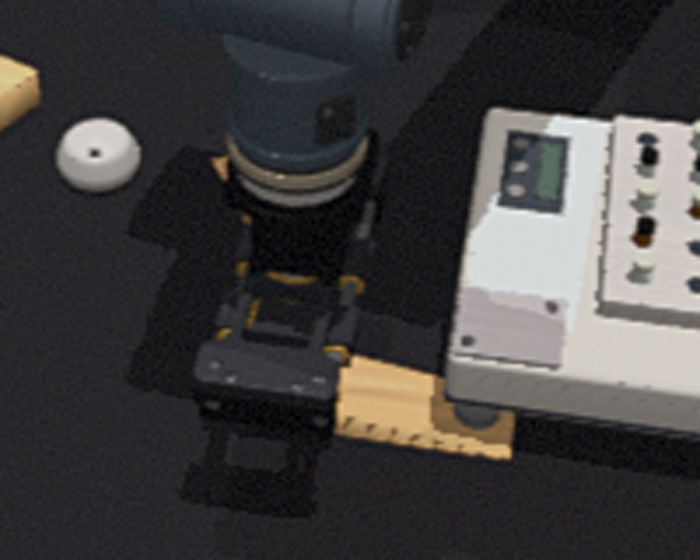

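The wedge now lies under the foot disc at crop (475,412), with still no push force. I'll continue in small steps.

Request:
step_arm:
  steps:
    - [0.65,0,-0.04,0,0,0,0]
    - [0.65,0,-0.04,0,0,0,0]
    - [0.65,0,-0.04,0,0,0,0]
    - [0.65,0,-0.04,0,0,0,0]
    - [0.65,0,-0.04,0,0,0,0]
    - [0.65,0,-0.04,0,0,0,0]
    - [0.65,0,-0.04,0,0,0,0]
    - [0.65,0,0,0,0,0,0]
    - [0.65,0,0,0,0,0,0]
    - [0.65,0,0,0,0,0,0]

```text
time: 14.6
position: [0.5207, -0.0646, 0.1885]
tool_rot: [0.997, -0.073, 0.0, -0.0]
ft_force: [-0.0, -0.1, 0.6]
grip_width: 0.0153
```

Request:
step_arm:
  steps:
    - [0.65,0,-0.04,0,0,0,0]
    - [0.65,0,-0.04,0,0,0,0]
    - [0.65,0,-0.04,0,0,0,0]
    - [0.65,0,-0.04,0,0,0,0]
    - [0.65,0,-0.04,0,0,0,0]
    - [0.65,0,-0.02,0,0,0,0]
    - [0.65,0,0,0,0,0,0]
    - [0.65,0,0,0,0,0,0]
    - [0.65,0,0,0,0,0,0]
    - [0.65,0,0,0,0,0,0]

```text
time: 15.6
position: [0.5216, -0.0594, 0.1885]
tool_rot: [0.997, -0.073, 0.0, 0.0]
ft_force: [-0.3, -4.3, 0.7]
grip_width: 0.0151
```

Request:
step_arm:
  steps:
    - [0.65,0,-0.03,0,0,0,0]
    - [0.65,0,-0.03,0,0,0,0]
    - [0.65,0,-0.03,0,0,0,0]
    - [0.65,0,0,0,0,0,0]
    - [0.65,0,0,0,0,0,0]
    - [0.65,0,0,0,0,0,0]
    - [0.65,0,0,0,0,0,0]
    - [0.65,0,0,0,0,0,0]
    - [0.65,0,0,0,0,0,0]
    - [0.65,0,0,0,0,0,0]

```text
time: 16.6
position: [0.522, -0.0576, 0.1886]
tool_rot: [0.997, -0.073, 0.0, 0.0]
ft_force: [-1.1, -6.5, -0.2]
grip_width: 0.015
```

Request:
step_arm:
  steps:
    - [0.65,0,-0.03,0,0,0,0]
    - [0.65,0,-0.03,0,0,0,0]
    - [0.65,0,-0.03,0,0,0,0]
    - [0.65,0,-0.03,0,0,0,0]
    - [0.65,0,0,0,0,0,0]
    - [0.65,0,0,0,0,0,0]
    - [0.65,0,0,0,0,0,0]
    - [0.65,0,0,0,0,0,0]
    - [0.65,0,0,0,0,0,0]
    - [0.65,0,0,0,0,0,0]

```text
time: 17.6
position: [0.5225, -0.0555, 0.1886]
tool_rot: [0.997, -0.072, 0.0, 0.001]
ft_force: [-1.6, -10.2, -0.7]
grip_width: 0.0152
```

```bash
python3 - <<'E'
from h import *
t=C+RC@[.09,-.312];go(t[0],t[1],.006,-8.3);print(loc(pose()[1]))
wedge_scene("s10")
E
```

```text
t 17.6 tip [ 0.5225 -0.0555  0.0066] yaw -8.28 tilt z [ 0.001 -0.002 -1.   ] F [ -1.57 -10.21  -0.67]
units [-0.02  4.35  0.03] 0.002513098610444686
[ 0.09054602 -0.20313071]
(383, 292) [[112.3, -71.4], [114.7, -71.5], [130.2, -72.5]]
(334, 285) [[113.1, -172.5], [115.4, -172.3], [131.0, -170.6]]
(331, 260) [[46.6, -189.4], [49.2, -189.1], [66.5, -187.0]]
(383, 278) [[75.7, -74.4], [78.2, -74.5], [94.7, -75.4]]
```

View pics/s10.png

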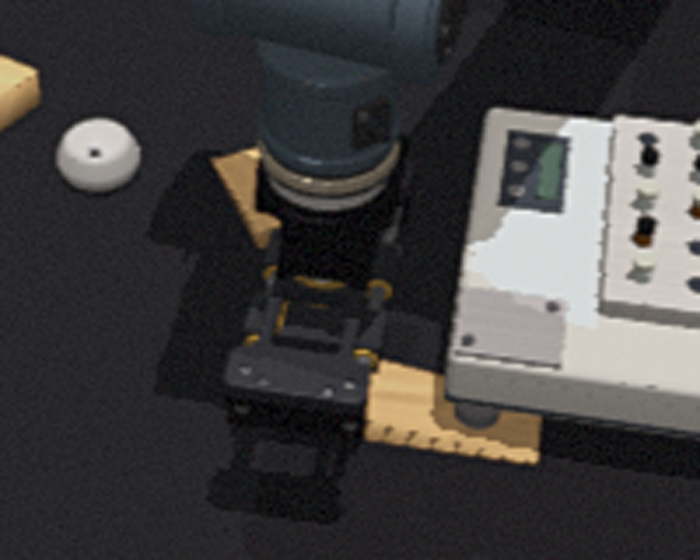

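The disc is now seated on the slope at crop (478,412), with about 62 mm of wedge outside the face and the force rising. I'll push a little more.

Request:
step_arm:
  steps:
    - [0.65,0,-0.05,0,0,0,0]
    - [0.65,0,-0.05,0,0,0,0]
    - [0.65,0,-0.05,0,0,0,0]
    - [0.65,0,-0.05,0,0,0,0]
    - [0.65,0,0,0,0,0,0]
    - [0.65,0,0,0,0,0,0]
    - [0.65,0,0,0,0,0,0]
    - [0.65,0,0,0,0,0,0]
    - [0.65,0,0,0,0,0,0]
    - [0.65,0,0,0,0,0,0]

```text
time: 18.65
position: [0.5234, -0.052, 0.1886]
tool_rot: [0.997, -0.071, 0.001, 0.002]
ft_force: [-4.0, -19.2, -1.2]
grip_width: 0.0152
```

Now at about 19 N and jammed. I'll back off, rise, and close the jaws.

Request:
step_arm:
  steps:
    - [0.65,0,0.3,0,0,0,0]
    - [0.65,0,0.5,0,0,0,0]
    - [0.65,0,0.4,0,0,0,0]
    - [0.65,0,0,-0.6,0,0,0]
    - [0.65,0,0,-1,0,0,0]
    - [0.65,0,0,-1,0,0,0]
    - [1,0,0,-1,0,0,0]
    - [1,0,0,-1,0,0,0]
    - [1,0,0,-1,0,0,0]
    - [1,0,0,0,0,0,0]

```text
time: 19.65
position: [0.5194, -0.0791, 0.3315]
tool_rot: [0.997, -0.073, 0.003, 0.001]
ft_force: [0.1, -0.1, 1.1]
grip_width: 0.001
```

```bash
python3 - <<'E'
from h import *
go(.5302,.0496,.12,-8.3)
wedge_scene("s11")
E
```

```text
t 19.65 tip [ 0.5194 -0.0791  0.1495] yaw -8.37 tilt z [ 0.007 -0.002 -1.   ] F [ 0.08 -0.13  1.1 ]
units [-0.33 -5.16  1.17] -0.009036763361244704
(385, 292) [[111.6, -67.3], [113.9, -67.5], [129.5, -68.6]]
(326, 284) [[113.6, -189.2], [115.9, -188.9], [131.5, -186.8]]
(329, 261) [[50.2, -193.2], [52.8, -192.9], [70.0, -190.7]]
(352, 265) [[52.3, -142.8], [54.8, -142.7], [72.0, -141.8]]
(384, 278) [[75.3, -72.3], [77.8, -72.4], [94.3, -73.4]]
```

View pics/s11.png

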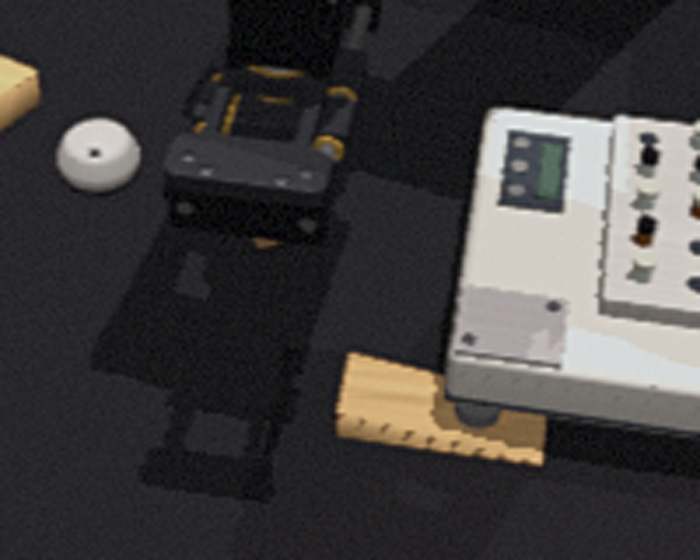

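The wedge stays under the foot, with its heel at local y about -190, 60 mm outside the face. Next I'll move above the plate.

Request:
step_arm:
  steps:
    - [1,-0.05,-0.6,0,0,0,0]
    - [1,-0.05,-0.6,0,0,0,0]
    - [1,-0.05,-0.6,0,0,0,0]
    - [1,-0.05,-0.6,0,0,0,0]
    - [1,-0.05,-0.6,0,0,0,0]
    - [1,-0.05,-0.6,0,0,0,0]
    - [1,0,-0.6,0.4,0,0,0]
    - [1,0,-0.6,0.4,0,0,0]
    - [1,0,-0.3,0.4,0,0,0]
    - [1,0,0,0,0,0,0]

```text
time: 20.7
position: [0.5292, 0.0496, 0.2965]
tool_rot: [0.997, -0.072, -0.002, -0.0]
ft_force: [0.4, -0.4, 0.3]
grip_width: 0.0006
```

```bash
python3 - <<'E'
from h import *
go(.5302,.0496,.082,-8.3)
E
```

```text
t 20.7 tip [0.5292 0.0496 0.1145] yaw -8.27 tilt z [-0.004  0.    -1.   ] F [ 0.42 -0.39  0.32]
units [ 0.05 -0.01  1.3 ] 0.004095478574614564
```

Request:
step_arm:
  steps:
    - [1,0.05,0,0.3,0,0,0]
    - [1,0,0,0.3,0,0,0]
    - [1,0,0,0.3,0,0,0]
    - [1,0,0,0.2,0,0,0]
    - [1,0,0,0.1,0,0,0]
    - [1,0,0,0.05,0,0,0]
    - [1,0,0,0.05,0,0,0]
    - [1,0,0,0,0,0,0]
    - [1,0,0,0,0,0,0]
    - [1,0,0,0,0,0,0]

```text
time: 21.7
position: [0.5311, 0.0483, 0.2662]
tool_rot: [0.997, -0.073, 0.0, 0.0]
ft_force: [-0.6, 0.1, -0.7]
grip_width: 0.0004
```

```bash
python3 - <<'E'
from h import *
go(.5302,.0496,.082,-8.3)
E
```

```text
t 21.7 tip [0.5311 0.0483 0.0842] yaw -8.36 tilt z [ 0. -0. -1.] F [-0.63  0.09 -0.73]
units [-0.04 -0.05  0.09] -0.007850638037619762
```

Request:
step_arm:
  steps:
    - [1,0,0,0.05,0,0,0]
    - [1,0,0,0.05,0,0,0]
    - [1,0,0,0.05,0,0,0]
    - [1,0,0,0.05,0,0,0]
    - [1,0,0,0,0,0,0]
    - [1,0,0,0,0,0,0]
    - [1,0,0,0,0,0,0]
    - [1,0,0,0,0,0,0]
    - [1,0,0,0,0,0,0]
    - [1,0,0,0,0,0,0]

```text
time: 22.7
position: [0.531, 0.0483, 0.2651]
tool_rot: [0.997, -0.073, 0.001, 0.0]
ft_force: [-7.3, -0.7, 28.8]
grip_width: 0.0004
```

It reads 28.8 N with almost no travel, so the plate is firm. I'll hold and check.

Request:
step_arm:
  steps:
    - [1,0,0,0,0,0,0]
    - [1,0,0,0,0,0,0]
    - [1,0,0,0,0,0,0]
    - [1,0,0,0,0,0,0]
    - [1,0,0,0,0,0,0]
    - [1,0,0,0,0,0,0]
    - [1,0,0,0,0,0,0]
    - [1,0,0,0,0,0,0]
    - [1,0,0,0,0,0,0]
    - [1,0,0,0,0,0,0]

```text
time: 23.7
position: [0.531, 0.0483, 0.265]
tool_rot: [0.997, -0.073, 0.001, 0.0]
ft_force: [-6.2, 0.1, 29.0]
grip_width: 0.0001
```

```bash
python3 - <<'E'
from h import *
go(.5302,.0496,.082,-8.3)
wedge_scene("s12")
p,d=eyes.camera("scene");i=eyes.camera_info("scene");f=np.load("scene0.npz");P0=cloud(f,f["d"]);P=cloud(i,d)
# cooler top: plane tilt vs start on the bare strip (local x 70..105, y -60..120) and front
for lo in ((70,105,-60,120),(70,105,60,120),(-90,50,-125,-60)):
    L=lambda Q:(Q[...,:2]-C)@RC*1000
    r=[]
    for Q in (P0,P):
        l=L(Q);m=(l[...,0]>lo[0])&(l[...,0]<lo[1])&(l[...,1]>lo[2])&(l[...,1]<lo[3])&(Q[...,2]>.06)&(Q[...,2]<.09)
        r.append((int(m.sum()),float(np.median(Q[m][:,2])*1000)))
    print(lo,r)
E
```

```text
t 23.7 tip [0.531  0.0483 0.083 ] yaw -8.33 tilt z [ 0.002 -0.001 -1.   ] F [-6.22  0.1  29.  ]
units [-0.04 -0.05  0.04] -0.0034369046631570477
(385, 291) [[109.0, -67.5], [111.4, -67.7], [127.0, -68.8]]
(326, 284) [[113.6, -189.2], [115.9, -188.9], [131.5, -186.8]]
(329, 261) [[50.2, -193.2], [52.8, -192.9], [70.0, -190.7]]
(355, 266) [[53.9, -136.2], [56.4, -136.0], [73.5, -135.3]]
(386, 279) [[77.2, -68.0], [79.7, -68.1], [96.2, -69.2]]
(70, 105, -60, 120) [(1316, 79.22382156508328), (1261, 79.34503670569362)]
(70, 105, 60, 120) [(447, 79.10067494188655), (447, 79.18805026595291)]
(-90, 50, -125, -60) [(1407, 79.8302657585913), (0, nan)]
  return _methods._mean(a, axis=axis, dtype=dtype,
  ret = ret.dtype.type(ret / rcount)
```

View pics/s12.png

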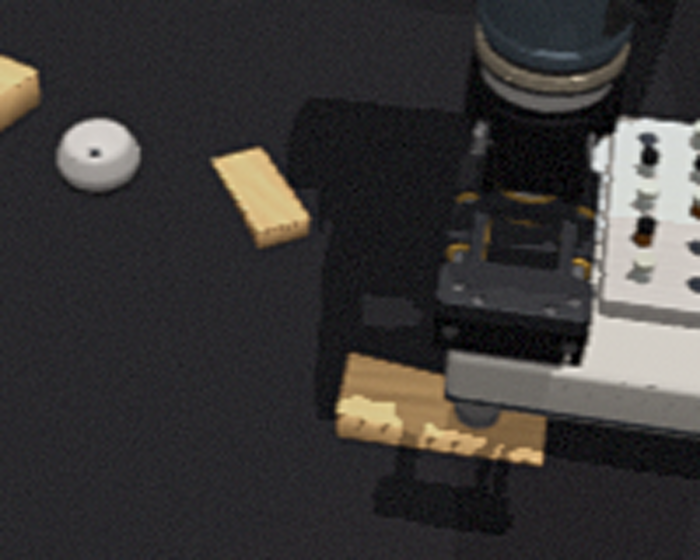

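The press holds steady at 29 N with the tip at 83 mm, which is plate height. The wedge pixels are unchanged and nothing touches it. I'll hand in now.

```bash
python3 -c "
from rig import robot,status
print(robot.hand_in());print(status.get_obs()['ft_force'])"
```

```text
the job is handed in; nothing more can be done
None
the job is handed in; nothing more can be done
```

The wedge is under the hanging foot and the cooler no longer rocks. I handed the job in with the fingertips still pressing the steel corner plate. The hand-in reports no verdict, so this rests on my own checks.

- **What I did:** I slid the middle-sized wedge about 30 mm sideways in line with the foot. I then pushed its heel along the cooler's +y until it jammed at about 19 N, with roughly 60 mm still outside the face. I backed off, closed the fingers and pressed down on the plate.
- **Last checks:** At 23.7 s the press force held steady at about 29 N, and the tip stayed at 83 mm, which is plate height within calibration, so I saw no measurable give. The wedge did not move in the scene picture under load, lay flat, and was clear of the fingers.
- **Not confirmed:** The check of the cooler's front strip gave no reading because the gripper blocked the view. The top camera was also blocked by the arm while I was pushing sideways, so I used the scene camera. I could not measure the wedge-to-foot force or the rock angle directly. I did not measure the bystanders at the end. The moves stayed clear of them, and the mouse, the only one in the last close-up, had not moved.

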